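# Find the heavy side of a handwheel and hold it down for marking

## Task

The handwheel on the bearing stand is out of balance, but its heavy side does not show, and the bearing is too stiff for the wheel to swing down by itself. Take it by its crank handle, carry the handle to the opposite side of the wheel and on round (or back) to where it began, and feel on the way where the heavy side is. Then turn the heavy side straight down below the shaft and finish there still gripping the handle, with the wheel at rest, so that the light side can be marked at the pointer; leave the things lying round the stand where they are.

Things in the scene. Friction and masses are not known exactly. Their poses are not given: they have to be found in the camera images.
- stand: grey cast bearing stand, fixed to the worktop: foot 105x96x10 mm, pedestal, round housing with a level shaft 140 mm above the worktop. Origin: on the worktop, under the pedestal. Its x axis is level, along the shaft, from the wheel towards the back of the stand; y to the side; z up
- hub (a point): centre of the front face of the handwheel, in the plane of the rim's front: on the shaft's axis, 48 mm in front (-x) of the stand's origin, 140 mm up; fixed to the stand, with its axes. The wheel is a plain solid steel disc, 130 mm across, 22 mm thick, that turns endlessly either way; its nut stands 14 mm out. Inside is a sealed heavy spot (the 'core') 45 mm from the shaft: it shows nowhere
- bearing (a point): middle of the bearing, on the shaft. Its drag is even, 0.26 N m both ways (5.4 N at the handle), so the wheel stays where it is left. The heavy spot turns with the wheel, at any angle to the handle; its torque goes with the sine of its angle from straight down, peaking at 0.15 to 0.23 N m (3.1 to 4.8 N at the handle). It starts over 55 degrees from straight down. No reading gives it
- pointer (a point): tip of the thin steel marking pointer, fixed to the stand, that reaches over the top of the wheel's rim from behind, 72 mm above the shaft; it does not reach in front of the wheel. When the heavy spot hangs straight down, the core's own z axis points up and the wheel's light side is at this pointer
- handle: black crank handle on the wheel's face: a round grip 70 mm long, 23 mm thick (25 at the outer end), parallel to the shaft and 48 mm from it, at any angle round it. It spins freely on its pin, so a gripper carrying it round need not turn. Origin: the grip's middle, 42 mm in front of the rim. Take it across from above, leaning some 25 degrees away from the wheel to clear the rim when it is low
- oil_bottle: small brown oil bottle with a green cap, 38 mm across, 91 mm high, standing left of the stand; origin under its centre. Leave it alone
- notepad: dark notepad, 151x105x10 mm, lying right of the stand; origin under its centre. Leave it alone
- marker_blue: white marker pen with a blue cap, 137 mm long, 17 mm thick, lying left of and in front of the stand; origin under its centre. Leave it alone
- hex_key: black hex key, 87x26x5 mm, lying right of the stand; origin under its centre. Leave it alone
- ratchet: ratchet with a black grip, 224 mm long, lying far left; origin under its middle. Leave it alone
- nozzle_tin: round lidded tin, 63 mm across, 24 mm high, standing right of the stand; origin under its centre. Leave it alone
- flush_cutters: small cutters with blue handles, 141 mm long, lying far right; origin under their middle. Leave them alone

How it is judged:
By the outcome, as a careful person would: the job done as asked, in the order asked, and still so for the second after the job is handed in, while the arm keeps its last pose, push and grip.
It also fails if it takes over 72 s, if anything falls off the work surface, if the arm or the gripper's body presses on something with over 40 N, if the wrist force passes 120 N, or if a joint passes its speed limit or range.

## Robot

A 7-joint arm with a two-finger parallel gripper is mounted at the origin on a cart in front of the work surface, level with it; the furniture and walls round the work are solid. World frame = base frame: x ahead of the robot, y to its left, z up, the work surface at z = 0. Lengths are in m, angles in rad, forces in N, time in s.
With the tool pointing down it reaches from about 0.4 to 0.875 m from the base axis. Payload 4.4 kg.
Tool frame: the origin (TCP) lies midway between the tips of the shut fingers; the grasp point (between the pads) lies 19 mm behind it; z points along the fingers, y is the line along which they close (so a half turn about z gives the same grasp; the last joint's range is limited). The gripper opens to 85 mm and grips with 20 to 120 N. Pads are 22 mm wide; open, the fingers measure 114 mm over their backs; the gripper's body (76 mm by 85 mm) begins 54 mm behind the grasp point. The pads swing forward as they close: fully open they stand 13 mm farther back than shut.
Start: joints at [-1.255, 0.628, 0.038, 1.517, -0.027, 0.996, -0.02], TCP at [0.242, 0.603, 0.231] pointing down, gripper open.
Joint ranges: [-3.06, 3.06], [-0.37, 2.12], [-1.25, 1.32], [0.18, 2.47], [-1.1, 4.24], [0.23, 1.98], [-2.94, 2.94]. Speed limits (rad/s): [2.57, 2.57, 3.14, 3.14, 3.14, 3.14, 3.14].

## Interface

Orientations are given as a unit quaternion [w, x, y, z].
In Python, from workcell import r gives the robot as it stands.
- The arm moves only by the tool jog_arm, never from a script. Its argument "rows" is a list of rows, each a list of 3 entries, a list of its own where there are three numbers: the finger opening in mm, from 0 to 85.4, then the shift along the tool's x, y, z in mm, then the turn about the tool's z in degrees. A call has 1 to 10 rows; each row is the pose to reach, as a shift and turn from the pose commanded when the call began, along the tool's axes at that moment; what a row does not reach only later rows make up. A row lasts 1/8 s, in which the tool goes at most 62.5 mm and 10.7 degrees, less where a joint would pass 70% of its speed; a pose out of reach is approached as far as the arm can. A call with a gripper value outside its range is refused whole. The fingers move at their own pace and stop on an object; the grip force is fixed at half the most. Time passes only in rows, so rows that repeat a pose let the fingers close. It gives the time, the measured TCP pose, the force, the opening and the grip force at its end, in the units of the state.
- r.read_state(): the state, without advancing time (a new reading comes with each control period).
- r.camera(name): name is "scene" or "side" or "wrist"; returns the picture (384x512x3 uint8, blue, green, red); there is no depth.
- r.camera_model(name): a dict with "camera_matrix" (3x3 intrinsics, pixels), "world_from_camera" (4x4, takes a point from camera to world coordinates). Camera axes: x right, y up, looking along -z (the intrinsics and any distortion apply to the point x, -y, -z); pixel columns grow to the right and rows downward; lengths in m; the calibration is good to about 2 mm. A picture is of the moment at which its call begins: read the wrist's pose just before it. camera_model takes no time and is no camera call; for the wrist camera it gives the pose at the moment of the call.
- r.hand_in(): hands the job in; it is judged then, once.
Trained networks look in the newest picture that a camera, given by its name, has taken for a name from the list of things; names that differ only in an ending like _2 or _b are one class to them, and where a whole thing is asked for, a point or a joint stands for the part that bears it (a point fixed in the world has none). Each returns a list of dicts, best first, with "score" (0 to 1); they miss things now and then, are a little off and sometimes report something else, mostly with a low value. They report only what shows in the picture. A call takes as long as a camera call.
- r.outline_of(camera, label): "region" (384x512 bool, what is visible of it).
- r.spot_point(camera, label): "position" ([x, y, z] in m, in world coordinates, good to about 4 mm: a listed point, or the origin of a listed thing).
The state is a dict: "t": time; "qpos": joint angles; "qvel": joint speeds; "effort": joint torques, N m; "tool_pos": TCP position; "orientation": TCP orientation; "ft_force": force on the tool from outside, world axes, zero at the start; "ft_torque": the same for the moment, N m; "opening": opening from 0.0 (shut) to 1.0 (fully open); "finger_force": force on a finger pad.
Only numpy, scipy, OpenCV 4.12 (cv2) and the standard library are available. Lean on these libraries where they do the work, as an engineer would, in place of code of your own. Each camera call takes 0.05 s, during which the arm holds its last target. There are 200 camera calls.

## Working session

There is one attempt and no reset: what is moved stays moved. The work goes in short steps, Python scripts to look and compute and a tool call to move; the robot and the scene stay as the last step left them, time stands still between calls to the robot, and variables do not carry over. Pictures are saved under pics/ and viewed, at most 10 in all, crops included, and the job is handed in when it is done.

Besides the shell and the picture viewer there is one more tool, called as name(argument=value, ...) on one line, values as JSON. jog_arm: Moves the arm, as the interface text tells. Its arguments: {"type":"object","properties":{"rows":{"type":"array"}},"required":["rows"]}

```bash
mkdir -p pics
python3 - <<'E'
from workcell import r
import cv2,numpy as np
s=r.read_state();print({k:np.round(v,3).tolist() for k,v in s.items()})
for c in("scene","side"):
    cv2.imwrite(f"pics/{c}0.png",r.camera(c))
    for l in("stand","hub","pointer","handle","oil_bottle","nozzle_tin","notepad"):
        for d in r.spot_point(c,l)[:2]: print(c,l,round(d["score"],2),np.round(d["position"],3))
a=np.hstack([cv2.imread("pics/scene0.png"),cv2.imread("pics/side0.png")]);cv2.imwrite("pics/both0.png",cv2.resize(a,(800,300)))
E
```

```text
{'t': 0.0, 'qpos': [-1.255, 0.629, 0.038, 1.518, -0.027, 0.996, -0.02], 'qvel': [-0.002, -0.0, 0.001, 0.0, 0.0, -0.0, 0.0], 'effort': [-0.0, -56.341, 1.226, -19.344, 0.011, 0.011, 0.0], 'tool_pos': [0.242, 0.603, 0.23], 'orientation': [-0.0, 0.19, 0.982, -0.001], 'ft_force': [0.121, -0.457, 0.713], 'ft_torque': [0.008, 0.02, -0.038], 'finger_force': 0.0, 'opening': 1.001}
scene stand 0.79 [ 0.538 -0.096  0.002]
scene stand 0.33 [0.458 0.157 0.001]
scene hub 0.72 [ 0.495 -0.108  0.139]
scene hub 0.3 [0.406 0.087 0.003]
scene pointer 0.87 [ 0.509 -0.106  0.211]
scene handle 0.48 [ 0.457 -0.156  0.158]
scene handle 0.24 [ 0.383  0.291 -0.003]
scene oil_bottle 0.64 [ 0.458  0.158 -0.   ]
scene nozzle_tin 0.68 [ 0.44  -0.392 -0.001]
scene nozzle_tin 0.27 [ 0.495 -0.107  0.138]
scene notepad 0.93 [ 0.389 -0.287 -0.   ]
side stand 0.73 [ 0.545 -0.096 -0.002]
side hub 0.56 [ 0.492 -0.104  0.138]
side pointer 0.84 [ 0.506 -0.1    0.212]
side handle 0.77 [ 0.458 -0.158  0.156]
side oil_bottle 0.78 [ 0.458  0.161 -0.002]
side nozzle_tin 0.73 [ 0.444 -0.387  0.   ]
side notepad 0.65 [ 0.387 -0.284 -0.004]
```

View pics/both0.png

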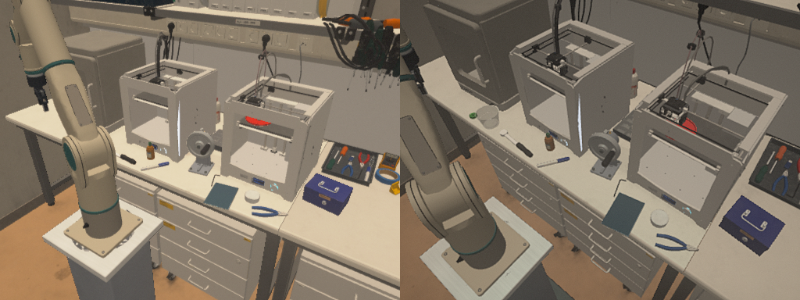

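Combined picture: the stand with its handwheel is at about (203,150) in the left half and (603,150) in the right half. The handle points at the robot, and the printers are behind. Next is the approach in tool axes.

```bash
cat > h.py <<'E'
from workcell import r
import numpy as np, cv2
from scipy.spatial.transform import Rotation as R
def tool():
    s=r.read_state(); q=s["orientation"]; return s,np.array(s["tool_pos"]),R.from_quat([q[1],q[2],q[3],q[0]]).as_matrix()
def shift(*pts):
    s,p,M=tool()
    for x in pts: print("shift mm",np.round(1000*M.T@(np.array(x)-p),1))
    print("t",round(s["t"],2),"p",np.round(p,4),"tool y deg",round(np.degrees(np.arctan2(M[1,1],M[0,1])),1),"zaxis",np.round(M[:,2],3),"F",np.round(s["ft_force"],1),"op",round(s["opening"],3))
E
python3 - <<'E'
from h import *
shift([.40,.25,.29],[.43,-.16,.29])
E
```

```text
shift mm [-278.1 -269.   -58.7]
shift mm [-458.7 -638.3  -58.7]
t 0.8 p [0.2422 0.6032 0.2313] tool y deg 68.1 zaxis [-0.  0. -1.] F [ 0.6 -0.2  0.1] op 0.997
```

jog_arm(rows=[[85, [-45, -45, -10], -3], [85, [-90, -90, -20], -7], [85, [-140, -135, -30], -11], [85, [-185, -180, -40], -14], [85, [-230, -225, -50], -17], [85, [-278, -269, -59], -20], [85, [-310, -330, -59], -23], [85, [-340, -390, -59], -26], [85, [-370, -450, -59], -29], [85, [-400, -510, -59], -31]])

```text
t: 2.05
tool_pos: [0.4206, 0.0144, 0.2907]
orientation: [0.001, -0.08, 0.997, 0.0]
ft_force: [1.3, -0.3, 0.2]
opening: 0.992
finger_force: 0.0
```

Run:
```python
from h import *
shift([.43,-.16,.29])
```

```text
shift mm [  18.6 -173.7    0.7]
t 2.05 p [0.4206 0.0144 0.2907] tool y deg 99.2 zaxis [ 0.002  0.    -1.   ] F [ 1.3 -0.3  0.2] op 0.992
```

jog_arm(rows=[[85, [7, -55, 0], 0], [85, [13, -110, 0], 0], [85, [18, -160, 0], 0], [85, [18, -172, 0], 0], [85, [18, -172, 0], 0], [85, [18, -172, 0], 0]])

```text
t: 2.8
tool_pos: [0.4299, -0.1545, 0.2902]
orientation: [-0.0, -0.081, 0.997, 0.001]
ft_force: [0.6, -0.1, -1.4]
opening: 0.994
finger_force: 0.0
```

Run:
```python
from h import *
shift([.44,-.16,.18])
c="wrist"; cv2.imwrite("pics/w1.png",r.camera(c))
for l in("hub","handle","pointer"):
    for d in r.spot_point(c,l)[:1]: print(c,l,round(d["score"],2),np.round(d["position"],4))
cv2.imwrite("pics/s1.png",r.camera("scene"))
for l in("hub","handle"):
    for d in r.spot_point("scene",l)[:1]: print(l,round(d["score"],2),np.round(d["position"],4))
a=np.hstack([cv2.imread("pics/w1.png"),cv2.imread("pics/s1.png")[80:272,130:386].repeat(2,0).repeat(2,1)]);cv2.imwrite("pics/b1.png",cv2.resize(a,(800,300)))
```

```text
shift mm [ -9.   -7.2 110.2]
t 2.8 p [ 0.4299 -0.1545  0.2902] tool y deg 99.3 zaxis [-0.     0.001 -1.   ] F [ 0.6 -0.1 -1.4] op 0.994
wrist hub 0.57 [ 0.4899 -0.1063  0.1406]
wrist handle 0.6 [ 0.4576 -0.1569  0.1602]
wrist pointer 0.81 [ 0.5042 -0.1012  0.2154]
hub 0.86 [ 0.4951 -0.1097  0.136 ]
handle 0.67 [ 0.4596 -0.1561  0.1568]
```

View pics/b1.png

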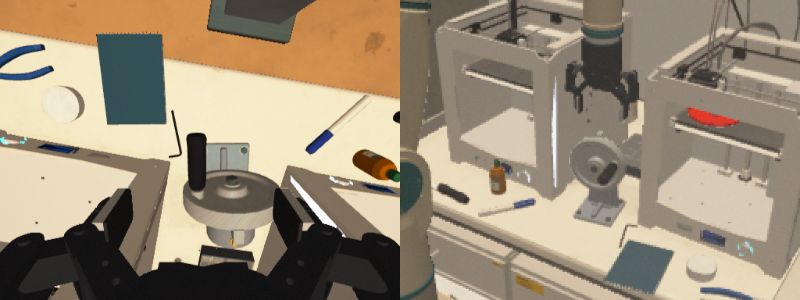

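Left: wrist view with the black handle at (196,160), the wheel at (233,195), and a printer on each side with corners at about (168,160) and (290,168). Right: the gripper is above the wheel. Now I'll refine the shaft yaw and check the printer clearance.

Run:
```python
from h import *
m=r.camera_model("wrist");K=m["camera_matrix"];T=np.array(m["world_from_camera"])
def pl(u,v,z):
    d=np.linalg.inv(K)@[u,v,1];d=T[:3,:3]@(d*[1,-1,-1]);o=T[:3,3];return o+d*(z-o[2])/d[2]
def proj(p):
    c=T[:3,:3].T@(np.array(p)-T[:3,3]);c=K@(c*[1,-1,-1]);return c[:2]/c[2]
for u,v in((215,205),(371,215)):
    for z in(0,.3): print("corner",z,np.round(pl(u,v,z),3))
o=r.outline_of("wrist","handle")[0];g=o["region"].astype(np.uint8)
ys,xs=np.nonzero(g);print(o["score"],xs.min(),xs.max(),ys.min(),ys.max())
w=[(y,xs[ys==y].mean(),np.ptp(xs[ys==y])) for y in range(ys.min(),ys.max()+1,8)];print(np.round(w,1).tolist())
# fit handle axis: end points by axis rows, on plane z=.158
rows=np.array([(y,xs[ys==y].mean()) for y in range(ys.min()+6,ys.max()-5)])
k=np.polyfit(rows[:,0],rows[:,1],1)
from scipy.optimize import least_squares
def f(p): # axis y0 and yaw at z=.158
    res=[]
    for a in(-.034,0,.034):
        q=proj([.4578+a*np.cos(p[1]),p[0]+a*np.sin(p[1]),.158]);res.append(q[0]-np.polyval(k,q[1]))
    return res
s=least_squares(f,[-.157,.15]);print("handle y at x=.4578:",s.x,s.cost)
for a in(-.035,.035): print(proj([.4578+a*.987,s.x[0]+a*.16,.158]))
```

```text
corner 0 [ 0.523 -0.208  0.   ]
corner 0.3 [ 0.408 -0.18   0.3  ]
corner 0 [0.501 0.026 0.   ]
corner 0.3 [ 0.401 -0.108  0.3  ]
0.78 239 264 170 244
[[170.0, 252.0, 12.0], [178.0, 251.5, 25.0], [186.0, 251.0, 24.0], [194.0, 251.5, 23.0], [202.0, 251.5, 23.0], [210.0, 251.5, 23.0], [218.0, 252.0, 22.0], [226.0, 252.0, 22.0], [234.0, 252.0, 20.0], [242.0, 252.0, 14.0]]
handle y at x=.4578: [-0.15862659  0.1726697 ] 1.2116903504194741e-27
[251.37783071 170.05331179]
[251.89674196 239.52598052]
```

jog_arm(rows=[[85, [-9, -8, 20], 0], [85, [-9, -8, 60], 0], [85, [-9, -8, 100], 0], [85, [-9, -8, 135], 0], [85, [-9, -8, 153], 0], [85, [-9, -8, 153], 0], [85, [-9, -8, 153], 0]])

```text
t: 4.08
tool_pos: [0.4406, -0.163, 0.1379]
orientation: [0.001, -0.08, 0.997, -0.0]
ft_force: [0.8, 1.0, 0.3]
opening: 0.994
finger_force: 0.0
```

Run:
```python
from h import *
shift([.44,-.161,.137])
a=np.hstack([r.camera("wrist"),r.camera("side")[60:252,240:496].repeat(2,0).repeat(2,1)]);cv2.imwrite("pics/b2.png",cv2.resize(a,(800,300)))
for l in("hub","handle"):
  for c in("side","wrist"):
    for d in r.spot_point(c,l)[:1]: print(c,l,round(d["score"],2),np.round(d["position"],4))
```

```text
shift mm [0.3 2.1 0.9]
t 4.08 p [ 0.4406 -0.163   0.1379] tool y deg 99.1 zaxis [ 0.001 -0.    -1.   ] F [0.8 1.  0.3] op 0.994
side hub 0.59 [ 0.4908 -0.1073  0.1388]
wrist hub 0.57 [ 0.4922 -0.1076  0.1409]
side handle 0.57 [ 0.4571 -0.1578  0.1554]
wrist handle 0.77 [ 0.4585 -0.1595  0.1591]
```

View pics/b2.png

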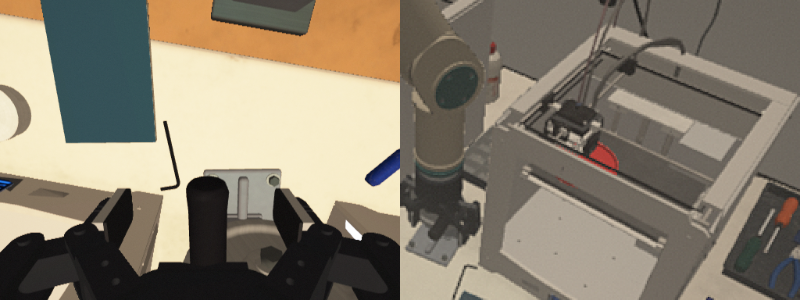

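The wrist view shows the handle at (208,220), nearly centred between the pads at 130 and 275. Closing now.

jog_arm(rows=[[60, [0, 2, 0], 0], [30, [0, 2, 0], 0], [0, [0, 2, 0], 0], [0, [0, 2, 0], 0], [0, [0, 2, 0], 0], [0, [0, 2, 0], 0]])

```text
t: 5.12
tool_pos: [0.4397, -0.1608, 0.1372]
orientation: [-0.0, -0.08, 0.997, 0.0]
ft_force: [-0.6, 0.7, -1.3]
opening: 0.257
finger_force: 58.7
```

Run:
```python
from h import *
shift([.44,-.161,.137])
```

```text
shift mm [-0.3 -0.3  0.2]
t 5.12 p [ 0.4397 -0.1608  0.1372] tool y deg 99.1 zaxis [-0.  0. -1.] F [-0.6  0.7 -1.3] op 0.257
```

```bash
cat > gen.py <<'E'
import numpy as np,sys
def gen(a0,a1,step,per,R=48.0):
    n=int(round((a1-a0)/step)); a=np.radians(a0+step*np.arange(n+1))
    P=np.round(np.c_[R*np.cos(a),-R*np.sin(a)],1)
    for i in range(0,n,per):
        print(round(a0+step*i),"|",", ".join(f"[0, [0, {y:.1f}, {z:.1f}], 0]" for y,z in P[i+1:i+1+per]-P[i]+0.0))
if __name__=="__main__": gen(*map(float,sys.argv[1:4]),int(sys.argv[4]))
E
python3 gen.py 157 -203 -3 5
```

```text
157 | [0, [0, 1.1, -2.2], 0], [0, [0, 2.2, -4.5], 0], [0, [0, 3.5, -6.6], 0], [0, [0, 4.9, -8.7], 0], [0, [0, 6.4, -10.8], 0]
142 | [0, [0, 1.6, -1.9], 0], [0, [0, 3.3, -3.7], 0], [0, [0, 5.1, -5.5], 0], [0, [0, 6.9, -7.2], 0], [0, [0, 8.9, -8.7], 0]
127 | [0, [0, 2.1, -1.5], 0], [0, [0, 4.2, -2.8], 0], [0, [0, 6.4, -4.1], 0], [0, [0, 8.6, -5.2], 0], [0, [0, 10.9, -6.2], 0]
112 | [0, [0, 2.4, -0.9], 0], [0, [0, 4.8, -1.6], 0], [0, [0, 7.2, -2.3], 0], [0, [0, 9.7, -2.8], 0], [0, [0, 12.2, -3.1], 0]
97 | [0, [0, 2.5, -0.3], 0], [0, [0, 5.0, -0.4], 0], [0, [0, 7.5, -0.4], 0], [0, [0, 10.0, -0.2], 0], [0, [0, 12.5, 0.1], 0]
82 | [0, [0, 2.5, 0.4], 0], [0, [0, 4.9, 0.9], 0], [0, [0, 7.3, 1.6], 0], [0, [0, 9.7, 2.4], 0], [0, [0, 12.1, 3.3], 0]
67 | [0, [0, 2.2, 1.1], 0], [0, [0, 4.5, 2.2], 0], [0, [0, 6.6, 3.5], 0], [0, [0, 8.7, 4.9], 0], [0, [0, 10.8, 6.4], 0]
52 | [0, [0, 1.9, 1.6], 0], [0, [0, 3.7, 3.3], 0], [0, [0, 5.5, 5.1], 0], [0, [0, 7.2, 6.9], 0], [0, [0, 8.7, 8.9], 0]
37 | [0, [0, 1.5, 2.1], 0], [0, [0, 2.8, 4.2], 0], [0, [0, 4.1, 6.4], 0], [0, [0, 5.2, 8.6], 0], [0, [0, 6.2, 10.
[... 1220 characters left out ...]
 [0, -8.7, -4.9], 0], [0, [0, -10.8, -6.4], 0]
-128 | [0, [0, -1.9, -1.6], 0], [0, [0, -3.7, -3.3], 0], [0, [0, -5.5, -5.1], 0], [0, [0, -7.2, -6.9], 0], [0, [0, -8.7, -8.9], 0]
-143 | [0, [0, -1.5, -2.1], 0], [0, [0, -2.8, -4.2], 0], [0, [0, -4.1, -6.4], 0], [0, [0, -5.2, -8.6], 0], [0, [0, -6.2, -10.9], 0]
-158 | [0, [0, -0.9, -2.4], 0], [0, [0, -1.6, -4.8], 0], [0, [0, -2.3, -7.2], 0], [0, [0, -2.8, -9.7], 0], [0, [0, -3.1, -12.2], 0]
-173 | [0, [0, -0.3, -2.5], 0], [0, [0, -0.4, -5.0], 0], [0, [0, -0.4, -7.5], 0], [0, [0, -0.2, -10.0], 0], [0, [0, 0.1, -12.5], 0]
-188 | [0, [0, 0.4, -2.5], 0], [0, [0, 0.9, -4.9], 0], [0, [0, 1.6, -7.3], 0], [0, [0, 2.4, -9.7], 0], [0, [0, 3.3, -12.1], 0]
```

jog_arm(rows=[[0, [0, 1.1, -2.2], 0], [0, [0, 2.2, -4.5], 0], [0, [0, 3.5, -6.6], 0], [0, [0, 4.9, -8.7], 0], [0, [0, 6.4, -10.8], 0]])

```text
t: 5.75
tool_pos: [0.4387, -0.1553, 0.1484]
orientation: [0.0, -0.079, 0.997, -0.001]
ft_force: [1.6, -5.6, -7.8]
opening: 0.255
finger_force: 59.5
```

jog_arm(rows=[[0, [0, 1.6, -1.9], 0], [0, [0, 3.3, -3.7], 0], [0, [0, 5.1, -5.5], 0], [0, [0, 6.9, -7.2], 0], [0, [0, 8.9, -8.7], 0]])

```text
t: 6.38
tool_pos: [0.4374, -0.1474, 0.1574]
orientation: [0.001, -0.079, 0.997, -0.001]
ft_force: [1.2, -7.0, -5.3]
opening: 0.261
finger_force: 59.7
```

jog_arm(rows=[[0, [0, 2.1, -1.5], 0], [0, [0, 4.2, -2.8], 0], [0, [0, 6.4, -4.1], 0], [0, [0, 8.6, -5.2], 0], [0, [0, 10.9, -6.2], 0]])

```text
t: 7.0
tool_pos: [0.4357, -0.1376, 0.164]
orientation: [0.001, -0.078, 0.997, -0.002]
ft_force: [0.1, -9.0, 0.4]
opening: 0.251
finger_force: 60.2
```

jog_arm(rows=[[0, [0, 2.4, -0.9], 0], [0, [0, 4.8, -1.6], 0], [0, [0, 7.2, -2.3], 0], [0, [0, 9.7, -2.8], 0], [0, [0, 12.2, -3.1], 0]])

```text
t: 7.62
tool_pos: [0.4337, -0.1263, 0.1679]
orientation: [0.001, -0.078, 0.997, -0.002]
ft_force: [-1.9, -11.3, 11.3]
opening: 0.26
finger_force: 61.2
```

jog_arm(rows=[[0, [0, 2.5, -0.3], 0], [0, [0, 5.0, -0.4], 0], [0, [0, 7.5, -0.4], 0], [0, [0, 10.0, -0.2], 0], [0, [0, 12.5, 0.1], 0]])

```text
t: 8.25
tool_pos: [0.4314, -0.1127, 0.1686]
orientation: [0.001, -0.078, 0.997, -0.001]
ft_force: [-6.6, -5.5, 23.3]
opening: 0.256
finger_force: 62.5
```

jog_arm(rows=[[0, [0, 2.5, 0.4], 0], [0, [0, 4.9, 0.9], 0], [0, [0, 7.3, 1.6], 0], [0, [0, 9.7, 2.4], 0], [0, [0, 12.1, 3.3], 0]])

```text
t: 8.88
tool_pos: [0.4286, -0.0973, 0.1649]
orientation: [-0.0, -0.08, 0.997, 0.001]
ft_force: [-5.8, 3.3, 19.3]
opening: 0.257
finger_force: 62.3
```

```bash
cat > fit.py <<'E'
import numpy as np
from scipy.optimize import least_squares
psi=np.radians(9.8); ey=np.array([-np.sin(psi),np.cos(psi)])
def load(): 
    L=np.loadtxt("log.txt",ndmin=2); u=L[:,1:3]@ey; return L,np.c_[u,L[:,3]],np.c_[L[:,4:6]@ey,L[:,6]]
def centre(P,R=.048):
    s=least_squares(lambda c:np.hypot(*(P-c).T)-R,P.mean(0)-[0,.02]);return s.x,s.fun
if __name__=="__main__":
    L,P,F=load();c,res=centre(P);print("centre",np.round(c,4),"res mm",np.round(res*1e3,2))
    a=np.arctan2(P[:,1]-c[1],P[:,0]-c[0])
    Ft=F[:,0]*np.sin(a)-F[:,1]*np.cos(a);Fr=F[:,0]*np.cos(a)+F[:,1]*np.sin(a)
    print(np.round(np.c_[np.degrees(a),Ft,Fr,P*1e3],1))
E
cat > log.txt <<'E'
5.12 .4397 -.1608 .1372 -.6 .7 -1.3
5.75 .4387 -.1553 .1484 1.6 -5.6 -7.8
6.38 .4374 -.1474 .1574 1.2 -7 -5.3
7.0 .4357 -.1376 .1640 .1 -9 .4
7.62 .4337 -.1263 .1679 -1.9 -11.3 11.3
8.25 .4314 -.1127 .1686 -6.6 -5.5 23.3
8.88 .4286 -.0973 .1649 -5.8 3.3 19.3
E
python3 fit.py
python3 - <<'E'
from h import *
shift([.44,-.161,.137]); m=r.read_state(); print(np.round(m["ft_torque"],2))
E
```

```text
centre [-0.1883  0.121 ] res mm [-0.15  0.03  0.12  0.1  -0.   -0.2   0.06]
[[ 160.2   -1.    -1.2 -233.3  137.2]
 [ 145.2   -9.7    0.3 -227.7  148.4]
 [ 130.8   -8.8    0.6 -219.7  157.4]
 [ 116.5   -7.8    4.3 -209.8  164. ]
 [ 102.    -8.2   13.3 -198.3  167.9]
 [  85.4   -6.1   22.9 -184.5  168.6]
 [  66.1   -3.9   19.4 -168.8  164.9]]
shift mm [ -1.1 -64.8  27.7]
t 8.88 p [ 0.4286 -0.0973  0.1649] tool y deg 99.2 zaxis [-0.001  0.002 -1.   ] F [-5.8  3.3 19.3] op 0.257
[0.44 1.16 0.09]
```

Run:
```python
import numpy as np
a0=66.6;n=90;a=np.radians(a0-3*np.arange(n+1));R=np.r_[np.linspace(45.3,48,6),np.full(n-5,48.)]
P=np.round(np.c_[R*np.cos(a),-R*np.sin(a)],1)
for i in range(0,n,5): print(round(a0-3*i,1),"|",", ".join(f"[0, [0, {y:.1f}, {z:.1f}], 0]" for y,z in P[i+1:i+6]-P[i]+0.0))
```

```text
66.6 | [0, [0, 2.4, 0.5], 0], [0, [0, 4.8, 1.2], 0], [0, [0, 7.1, 2.0], 0], [0, [0, 9.5, 2.9], 0], [0, [0, 11.8, 4.0], 0]
51.6 | [0, [0, 1.9, 1.6], 0], [0, [0, 3.8, 3.3], 0], [0, [0, 5.5, 5.1], 0], [0, [0, 7.2, 7.0], 0], [0, [0, 8.7, 9.0], 0]
36.6 | [0, [0, 1.5, 2.0], 0], [0, [0, 2.8, 4.2], 0], [0, [0, 4.0, 6.4], 0], [0, [0, 5.1, 8.6], 0], [0, [0, 6.1, 10.9], 0]
21.6 | [0, [0, 0.9, 2.4], 0], [0, [0, 1.6, 4.8], 0], [0, [0, 2.2, 7.2], 0], [0, [0, 2.7, 9.7], 0], [0, [0, 3.1, 12.2], 0]
6.6 | [0, [0, 0.2, 2.5], 0], [0, [0, 0.3, 5.0], 0], [0, [0, 0.3, 7.5], 0], [0, [0, 0.1, 10.0], 0], [0, [0, -0.2, 12.5], 0]
-8.4 | [0, [0, -0.4, 2.5], 0], [0, [0, -1.0, 4.9], 0], [0, [0, -1.7, 7.4], 0], [0, [0, -2.5, 9.7], 0], [0, [0, -3.4, 12.1], 0]
-23.4 | [0, [0, -1.1, 2.2], 0], [0, [0, -2.3, 4.5], 0], [0, [0, -3.6, 6.6], 0], [0, [0, -5.0, 8.7], 0], [0, [0, -6.5, 10.7], 0]
-38.4 | [0, [0, -1.6, 1.9], 0], [0, [0, -3.3, 3.8], 0], [0, [0, -5.1, 5.5], 0], [0, [0, -7.0, 7.2], 0], [0, [0, -9.0, 8.7], 0]
-53.4 | [0, [0, -2.0, 1.5], 0], [0, [0, -4.2, 2.8], 0], [0, [0, -6.4, 4.0], 0], [0, [0, -8.6, 5.1], 0], [0, 
[... 508 characters left out ...]
 -5.0], 0], [0, [0, -10.7, -6.5], 0]
-128.4 | [0, [0, -1.9, -1.6], 0], [0, [0, -3.8, -3.3], 0], [0, [0, -5.5, -5.1], 0], [0, [0, -7.2, -7.0], 0], [0, [0, -8.7, -9.0], 0]
-143.4 | [0, [0, -1.5, -2.0], 0], [0, [0, -2.8, -4.2], 0], [0, [0, -4.0, -6.4], 0], [0, [0, -5.1, -8.6], 0], [0, [0, -6.1, -10.9], 0]
-158.4 | [0, [0, -0.9, -2.4], 0], [0, [0, -1.6, -4.8], 0], [0, [0, -2.2, -7.2], 0], [0, [0, -2.7, -9.7], 0], [0, [0, -3.1, -12.2], 0]
-173.4 | [0, [0, -0.2, -2.5], 0], [0, [0, -0.3, -5.0], 0], [0, [0, -0.3, -7.5], 0], [0, [0, -0.1, -10.0], 0], [0, [0, 0.2, -12.5], 0]
-188.4 | [0, [0, 0.4, -2.5], 0], [0, [0, 1.0, -4.9], 0], [0, [0, 1.7, -7.4], 0], [0, [0, 2.5, -9.7], 0], [0, [0, 3.4, -12.1], 0]
```

jog_arm(rows=[[0, [0, 2.4, 0.5], 0], [0, [0, 4.8, 1.2], 0], [0, [0, 7.1, 2.0], 0], [0, [0, 9.5, 2.9], 0], [0, [0, 11.8, 4.0], 0]])

```text
t: 9.5
tool_pos: [0.4269, -0.0869, 0.1591]
orientation: [-0.001, -0.079, 0.997, 0.0]
ft_force: [-2.3, -3.3, 2.4]
opening: 0.257
finger_force: 60.5
```

jog_arm(rows=[[0, [0, 1.9, 1.6], 0], [0, [0, 3.8, 3.3], 0], [0, [0, 5.5, 5.1], 0], [0, [0, 7.2, 7.0], 0], [0, [0, 8.7, 9.0], 0]])

```text
t: 10.12
tool_pos: [0.4253, -0.0776, 0.1492]
orientation: [-0.001, -0.08, 0.997, 0.001]
ft_force: [-6.0, -0.5, 4.6]
opening: 0.258
finger_force: 60.7
```

jog_arm(rows=[[0, [0, 1.5, 2.0], 0], [0, [0, 2.8, 4.2], 0], [0, [0, 4.0, 6.4], 0], [0, [0, 5.1, 8.6], 0], [0, [0, 6.1, 10.9], 0]])

```text
t: 10.75
tool_pos: [0.4243, -0.0718, 0.1382]
orientation: [-0.001, -0.08, 0.997, 0.0]
ft_force: [-4.9, -0.5, 2.7]
opening: 0.252
finger_force: 60.5
```

jog_arm(rows=[[0, [0, 0.9, 2.4], 0], [0, [0, 1.6, 4.8], 0], [0, [0, 2.2, 7.2], 0], [0, [0, 2.7, 9.7], 0], [0, [0, 3.1, 12.2], 0]])

```text
t: 11.38
tool_pos: [0.4238, -0.069, 0.1259]
orientation: [-0.001, -0.08, 0.997, 0.0]
ft_force: [-4.3, -1.2, 2.0]
opening: 0.254
finger_force: 60.5
```

jog_arm(rows=[[0, [0, 0.2, 2.5], 0], [0, [0, 0.3, 5.0], 0], [0, [0, 0.3, 7.5], 0], [0, [0, 0.1, 10.0], 0], [0, [0, -0.2, 12.5], 0]])

```text
t: 12.0
tool_pos: [0.4239, -0.0694, 0.1134]
orientation: [-0.001, -0.079, 0.997, 0.0]
ft_force: [-4.1, -1.8, 1.8]
opening: 0.258
finger_force: 60.4
```

jog_arm(rows=[[0, [0, -0.4, 2.5], 0], [0, [0, -1.0, 4.9], 0], [0, [0, -1.7, 7.4], 0], [0, [0, -2.5, 9.7], 0], [0, [0, -3.4, 12.1], 0]])

```text
t: 12.62
tool_pos: [0.4245, -0.073, 0.1014]
orientation: [-0.001, -0.079, 0.997, 0.0]
ft_force: [-5.3, -2.4, 2.8]
opening: 0.257
finger_force: 60.5
```

jog_arm(rows=[[0, [0, -1.1, 2.2], 0], [0, [0, -2.3, 4.5], 0], [0, [0, -3.6, 6.6], 0], [0, [0, -5.0, 8.7], 0], [0, [0, -6.5, 10.7], 0]])

```text
t: 13.25
tool_pos: [0.4256, -0.0795, 0.0908]
orientation: [-0.001, -0.079, 0.997, 0.0]
ft_force: [-5.0, -2.6, 3.4]
opening: 0.255
finger_force: 60.6
```

jog_arm(rows=[[0, [0, -1.6, 1.9], 0], [0, [0, -3.3, 3.8], 0], [0, [0, -5.1, 5.5], 0], [0, [0, -7.0, 7.2], 0], [0, [0, -9.0, 8.7], 0]])

```text
t: 13.88
tool_pos: [0.4272, -0.0884, 0.0823]
orientation: [-0.001, -0.079, 0.997, 0.0]
ft_force: [-4.5, -1.5, 5.3]
opening: 0.254
finger_force: 60.8
```

jog_arm(rows=[[0, [0, -2.0, 1.5], 0], [0, [0, -4.2, 2.8], 0], [0, [0, -6.4, 4.0], 0], [0, [0, -8.6, 5.1], 0], [0, [0, -10.9, 6.1], 0]])

```text
t: 14.5
tool_pos: [0.429, -0.0989, 0.0764]
orientation: [-0.001, -0.079, 0.997, 0.0]
ft_force: [-5.7, -0.9, 8.7]
opening: 0.258
finger_force: 61.2
```

jog_arm(rows=[[0, [0, -2.4, 0.9], 0], [0, [0, -4.8, 1.6], 0], [0, [0, -7.2, 2.2], 0], [0, [0, -9.7, 2.7], 0], [0, [0, -12.2, 3.1], 0]])

```text
t: 15.12
tool_pos: [0.431, -0.1101, 0.0734]
orientation: [-0.001, -0.08, 0.997, 0.001]
ft_force: [-6.2, 1.4, 11.8]
opening: 0.258
finger_force: 61.5
```

jog_arm(rows=[[0, [0, -2.5, 0.2], 0], [0, [0, -5.0, 0.3], 0], [0, [0, -7.5, 0.3], 0], [0, [0, -10.0, 0.1], 0], [0, [0, -12.5, -0.2], 0]])

```text
t: 15.75
tool_pos: [0.4329, -0.1211, 0.0734]
orientation: [-0.001, -0.08, 0.997, 0.001]
ft_force: [-4.5, 4.5, 7.9]
opening: 0.257
finger_force: 61.2
```

jog_arm(rows=[[0, [0, -2.5, -0.4], 0], [0, [0, -4.9, -1.0], 0], [0, [0, -7.4, -1.7], 0], [0, [0, -9.7, -2.5], 0], [0, [0, -12.1, -3.4], 0]])

```text
t: 16.38
tool_pos: [0.4348, -0.1324, 0.0763]
orientation: [-0.001, -0.081, 0.997, 0.002]
ft_force: [-4.4, 5.5, -0.3]
opening: 0.258
finger_force: 60.5
```

jog_arm(rows=[[0, [0, -2.2, -1.1], 0], [0, [0, -4.5, -2.3], 0], [0, [0, -6.6, -3.6], 0], [0, [0, -8.7, -5.0], 0], [0, [0, -10.7, -6.5], 0]])

```text
t: 17.0
tool_pos: [0.4367, -0.1436, 0.0824]
orientation: [-0.001, -0.08, 0.997, 0.001]
ft_force: [-1.9, 3.9, -4.8]
opening: 0.258
finger_force: 60.0
```

jog_arm(rows=[[0, [0, -1.9, -1.6], 0], [0, [0, -3.8, -3.3], 0], [0, [0, -5.5, -5.1], 0], [0, [0, -7.2, -7.0], 0], [0, [0, -8.7, -9.0], 0]])

```text
t: 17.62
tool_pos: [0.4384, -0.1536, 0.0921]
orientation: [-0.0, -0.08, 0.997, 0.001]
ft_force: [-1.9, 4.7, -6.2]
opening: 0.256
finger_force: 59.9
```

jog_arm(rows=[[0, [0, -1.5, -2.0], 0], [0, [0, -2.8, -4.2], 0], [0, [0, -4.0, -6.4], 0], [0, [0, -5.1, -8.6], 0], [0, [0, -6.1, -10.9], 0]])

```text
t: 18.25
tool_pos: [0.4395, -0.1599, 0.1032]
orientation: [-0.0, -0.08, 0.997, 0.0]
ft_force: [-1.2, 5.0, -7.6]
opening: 0.256
finger_force: 59.9
```

jog_arm(rows=[[0, [0, -0.9, -2.4], 0], [0, [0, -1.6, -4.8], 0], [0, [0, -2.2, -7.2], 0], [0, [0, -2.7, -9.7], 0], [0, [0, -3.1, -12.2], 0]])

```text
t: 18.88
tool_pos: [0.4402, -0.1632, 0.1155]
orientation: [-0.0, -0.08, 0.997, 0.0]
ft_force: [-0.5, 5.2, -8.5]
opening: 0.256
finger_force: 59.8
```

jog_arm(rows=[[0, [0, -0.2, -2.5], 0], [0, [0, -0.3, -5.0], 0], [0, [0, -0.3, -7.5], 0], [0, [0, -0.1, -10.0], 0], [0, [0, 0.2, -12.5], 0]])

```text
t: 19.5
tool_pos: [0.4401, -0.1631, 0.1281]
orientation: [0.0, -0.08, 0.997, 0.0]
ft_force: [0.1, 6.0, -10.7]
opening: 0.261
finger_force: 59.6
```

jog_arm(rows=[[0, [0, 0.4, -2.5], 0], [0, [0, 1.0, -4.9], 0], [0, [0, 1.7, -7.4], 0], [0, [0, 2.5, -9.7], 0], [0, [0, 3.4, -12.1], 0]])

```text
t: 20.12
tool_pos: [0.4396, -0.1599, 0.1403]
orientation: [0.0, -0.079, 0.997, -0.0]
ft_force: [-0.1, 4.9, -12.4]
opening: 0.254
finger_force: 59.4
```

```bash
cat >> log.txt <<'E'
9.5 .4269 -.0869 .1591 -2.3 -3.3 2.4
10.12 .4253 -.0776 .1492 -6 -.5 4.6
10.75 .4243 -.0718 .1382 -4.9 -.5 2.7
11.38 .4238 -.069 .1259 -4.3 -1.2 2
12 .4239 -.0694 .1134 -4.1 -1.8 1.8
12.62 .4245 -.073 .1014 -5.3 -2.4 2.8
13.25 .4256 -.0795 .0908 -5 -2.6 3.4
13.88 .4272 -.0884 .0823 -4.5 -1.5 5.3
14.5 .429 -.0989 .0764 -5.7 -.9 8.7
15.12 .431 -.1101 .0734 -6.2 1.4 11.8
15.75 .4329 -.1211 .0734 -4.5 4.5 7.9
16.38 .4348 -.1324 .0763 -4.4 5.5 -.3
17 .4367 -.1436 .0824 -1.9 3.9 -4.8
17.62 .4384 -.1536 .0921 -1.9 4.7 -6.2
18.25 .4395 -.1599 .1032 -1.2 5 -7.6
18.88 .4402 -.1632 .1155 -.5 5.2 -8.5
19.5 .4401 -.1631 .1281 .1 6 -10.7
20.12 .4396 -.1599 .1403 -.1 4.9 -12.4
E
cat > core.py <<'E'
from fit import *
L,P,F=load();c,res=centre(P);a=np.arctan2(P[:,1]-c[1],P[:,0]-c[0])
Ft=F[:,0]*np.sin(a)-F[:,1]*np.cos(a);Fr=F[:,0]*np.cos(a)+F[:,1]*np.sin(a)
print("c",np.round(c,4));k=slice(1,None)
sg=np.ones(len(a)) if L.shape[1]<8 else L[:,7]
s=least_squares(lambda p:(-p[0]*sg+p[1]*np.cos(a)+p[2]*np.sin(a)-Ft)[k],[5,1,1],loss="soft_l1")
A=np.hypot(*s.x[1:]);d=np.arctan2(-s.x[2],s.x[1]);e=-s.x[0]*sg+s.x[1]*np.cos(a)+s.x[2]*np.sin(a)-Ft
print("D",s.x[0],"A",A,"handle angle with core down",np.degrees(-np.pi/2-d)%360)
C=np.linalg.inv(s.jac.T@s.jac)*np.mean(e[k]**2);print("sig deg",np.degrees(np.sqrt(C[1,1])/A))
print(np.round(np.c_[L[:,0],np.degrees(a),Ft,Fr,e],1))
E
python3 core.py
```

```text
c [-0.188   0.1212]
D 5.503890632134467 A 3.9788766797628865 handle angle with core down 254.1082026671135
sig deg 1.731839113019314
[[ 5.100e+00  1.605e+02 -1.000e+00 -1.200e+00 -8.500e+00]
 [ 5.800e+00  1.456e+02 -9.700e+00  4.000e-01  4.000e-01]
 [ 6.400e+00  1.312e+02 -8.800e+00  7.000e-01 -0.000e+00]
 [ 7.000e+00  1.170e+02 -7.700e+00  4.400e+00 -5.000e-01]
 [ 7.600e+00  1.024e+02 -8.100e+00  1.340e+01  7.000e-01]
 [ 8.200e+00  8.580e+01 -6.000e+00  2.290e+01 -3.000e-01]
 [ 8.900e+00  6.640e+01 -3.900e+00  1.940e+01 -1.100e+00]
 [ 9.500e+00  5.190e+01 -3.700e+00  1.000e-01 -3.000e-01]
 [ 1.010e+01  3.560e+01 -3.400e+00  3.100e+00  4.000e-01]
 [ 1.080e+01  2.070e+01 -2.400e+00  1.300e+00  1.000e-01]
 [ 1.140e+01  5.600e+00 -2.000e+00 -3.000e-01  2.000e-01]
 [ 1.200e+01 -9.300e+00 -1.600e+00 -1.400e+00  1.000e-01]
 [ 1.260e+01 -2.430e+01 -1.900e+00 -2.500e+00  4.000e-01]
 [ 1.320e+01 -3.920e+01 -1.600e+00 -3.500e+00 -3.000e-01]
 [ 1.390e+01 -5.410e+01 -2.500e+00 -4.700e+00  2.000e-01]
 [ 1.450e+01 -6.870e+01 -3.200e+00 -8.100e+00  1.000e-01]
 [ 1.510e+01 -8.270e+01 -3.900e+00 -1.140e+01 -0.000e+00]
 [ 1.580e+01 -9.600e+01 -4.300e+00 -8.400e+00 -5.000e-01]
 [ 1.640e+01 -1.102e+02 -5.900e+00 -1.800e+00  1.000e-01]
 [ 1.700e+01 -1.257e+02 -6.200e+00  1.500e+00 -7.000e-01]
 [ 1.760e+01 -1.426e+02 -7.900e+00 -2.000e-01  1.000e-01]
 [ 1.820e+01 -1.580e+02 -9.000e+00 -1.900e+00  3.000e-01]
 [ 1.890e+01 -1.732e+02 -9.100e+00 -4.200e+00 -1.000e-01]
 [ 1.950e+01  1.717e+02 -9.700e+00 -7.400e+00  3.000e-01]
 [ 2.010e+01  1.567e+02 -9.500e+00 -9.400e+00  0.000e+00]]
```

Run:
```python
import numpy as np
a0=156.6;n=30;a=np.radians(a0+3*np.arange(n+1));R=np.r_[np.linspace(48,47.2,6),np.full(n-5,47.2)]
P=np.round(np.c_[R*np.cos(a),-R*np.sin(a)],1)
for i in range(0,n,5): print(round(a0+3*i,1),"|",", ".join(f"[0, [0, {y:.1f}, {z:.1f}], 0]" for y,z in P[i+1:i+6]-P[i]+0.0))
```

```text
156.6 | [0, [0, -0.7, 2.4], 0], [0, [0, -1.4, 4.8], 0], [0, [0, -1.9, 7.3], 0], [0, [0, -2.3, 9.7], 0], [0, [0, -2.6, 12.2], 0]
171.6 | [0, [0, -0.3, 2.5], 0], [0, [0, -0.5, 4.9], 0], [0, [0, -0.5, 7.4], 0], [0, [0, -0.4, 9.9], 0], [0, [0, -0.2, 12.3], 0]
186.6 | [0, [0, 0.4, 2.5], 0], [0, [0, 0.8, 4.9], 0], [0, [0, 1.4, 7.3], 0], [0, [0, 2.2, 9.7], 0], [0, [0, 3.0, 12.0], 0]
201.6 | [0, [0, 1.0, 2.2], 0], [0, [0, 2.1, 4.5], 0], [0, [0, 3.3, 6.6], 0], [0, [0, 4.6, 8.7], 0], [0, [0, 6.0, 10.7], 0]
216.6 | [0, [0, 1.5, 2.0], 0], [0, [0, 3.2, 3.8], 0], [0, [0, 4.9, 5.6], 0], [0, [0, 6.7, 7.3], 0], [0, [0, 8.6, 8.9], 0]
231.6 | [0, [0, 2.0, 1.5], 0], [0, [0, 4.0, 2.9], 0], [0, [0, 6.1, 4.1], 0], [0, [0, 8.3, 5.3], 0], [0, [0, 10.6, 6.3], 0]
```

jog_arm(rows=[[0, [0, -0.7, 2.4], 0], [0, [0, -1.4, 4.8], 0], [0, [0, -1.9, 7.3], 0], [0, [0, -2.3, 9.7], 0], [0, [0, -2.6, 12.2], 0]])

```text
t: 20.75
tool_pos: [0.4401, -0.163, 0.129]
orientation: [0.0, -0.079, 0.997, -0.0]
ft_force: [-4.0, 5.1, 0.1]
opening: 0.254
finger_force: 60.7
```

jog_arm(rows=[[0, [0, -0.3, 2.5], 0], [0, [0, -0.5, 4.9], 0], [0, [0, -0.5, 7.4], 0], [0, [0, -0.4, 9.9], 0], [0, [0, -0.2, 12.3], 0]])

```text
t: 21.38
tool_pos: [0.4402, -0.1634, 0.1168]
orientation: [0.001, -0.079, 0.997, -0.0]
ft_force: [-3.3, 5.4, 1.9]
opening: 0.26
finger_force: 60.9
```

jog_arm(rows=[[0, [0, 0.4, 2.5], 0], [0, [0, 0.8, 4.9], 0], [0, [0, 1.4, 7.3], 0], [0, [0, 2.2, 9.7], 0], [0, [0, 3.0, 12.0], 0]])

```text
t: 22.0
tool_pos: [0.4397, -0.1605, 0.1044]
orientation: [0.001, -0.079, 0.997, -0.001]
ft_force: [-3.5, 3.1, 3.1]
opening: 0.25
finger_force: 61.0
```

jog_arm(rows=[[0, [0, 1.0, 2.2], 0], [0, [0, 2.1, 4.5], 0], [0, [0, 3.3, 6.6], 0], [0, [0, 4.6, 8.7], 0], [0, [0, 6.0, 10.7], 0]])

```text
t: 22.62
tool_pos: [0.4386, -0.1542, 0.0929]
orientation: [0.0, -0.079, 0.997, -0.0]
ft_force: [-3.5, -0.7, 4.2]
opening: 0.259
finger_force: 60.8
```

jog_arm(rows=[[0, [0, 1.5, 2.0], 0], [0, [0, 3.2, 3.8], 0], [0, [0, 4.9, 5.6], 0], [0, [0, 6.7, 7.3], 0], [0, [0, 8.6, 8.9], 0]])

```text
t: 23.25
tool_pos: [0.4371, -0.1457, 0.0839]
orientation: [0.0, -0.079, 0.997, -0.0]
ft_force: [-3.2, -2.6, 3.2]
opening: 0.259
finger_force: 60.6
```

jog_arm(rows=[[0, [0, 2.0, 1.5], 0], [0, [0, 4.0, 2.9], 0], [0, [0, 6.1, 4.1], 0], [0, [0, 8.3, 5.3], 0], [0, [0, 10.6, 6.3], 0]])

```text
t: 23.88
tool_pos: [0.4354, -0.1356, 0.0776]
orientation: [0.0, -0.079, 0.997, -0.0]
ft_force: [-3.3, -4.3, 1.5]
opening: 0.258
finger_force: 60.6
```

```bash
sed -i 's/$/ 1/' log.txt; cat >> log.txt <<'E'
20.75 .4401 -.163 .129 -4 5.1 .1 -1
21.38 .4402 -.1634 .1168 -3.3 5.4 1.9 -1
22 .4397 -.1605 .1044 -3.5 3.1 3.1 -1
22.62 .4386 -.1542 .0929 -3.5 -.7 4.2 -1
23.25 .4371 -.1457 .0839 -3.2 -2.6 3.2 -1
23.88 .4354 -.1356 .0776 -3.3 -4.3 1.5 -1
E
python3 core.py | sed -n '1,3p;29,40p'
python3 - <<'E'
import numpy as np
from h import *
s,p,M=tool();print(p,np.round(s["ft_force"],1),np.abs(s["qvel"]).max())
E
```

```text
c [-0.188   0.1212]
D 5.433524176552099 A 4.055864689450901 handle angle with core down 255.42785757331137
sig deg 1.6386366534188719
 [ 2.080e+01  1.707e+02  1.000e+00 -5.600e+00  4.000e-01]
 [ 2.140e+01 -1.748e+02  1.400e+00 -6.000e+00  3.000e-01]
 [ 2.200e+01 -1.595e+02  1.600e+00 -4.500e+00  5.000e-01]
 [ 2.260e+01 -1.438e+02  3.400e+00 -2.400e+00 -6.000e-01]
 [ 2.320e+01 -1.288e+02  3.600e+00 -1.200e+00  2.000e-01]
 [ 2.390e+01 -1.144e+02  4.000e+00  1.000e-01  8.000e-01]]
[ 0.43540067 -0.13560652  0.07764823] [-3.3 -4.3  1.5] 0.03827548034090597
```

jog_arm(rows=[[0, [0, 2.5, 1.2], 0], [0, [0, 4.8, 2.2], 0], [0, [0, 7.0, 2.7], 0], [0, [0, 7.0, 2.7], 0], [0, [0, 7.0, 2.7], 0], [0, [0, 7.0, 2.7], 0]])

```text
t: 24.62
tool_pos: [0.4342, -0.1284, 0.075]
orientation: [-0.0, -0.079, 0.997, -0.0]
ft_force: [-4.1, -4.6, 2.4]
opening: 0.258
finger_force: 60.6
```

```bash
cat > now.py <<'E'
from h import *
from fit import ey
s,p,M=tool();u=p[:2]@ey;print(p,"angle",np.degrees(np.arctan2(p[2]-.1212,u+.188))%360,np.round(s["ft_force"],1),np.abs(s["qvel"]).max(),s["finger_force"],s["t"])
E
python3 now.py
```

```text
[ 0.43417499 -0.12840638  0.07498467] angle 254.94216473730836 [-4.1 -4.6  2.4] 0.0015584390857395158 60.627733115943556 24.625
```

jog_arm(rows=[[0, [0, -0.4, 0], 0], [0, [0, -0.4, 0], 0], [0, [0, -0.4, 0], 0], [0, [0, -0.4, 0], 0]])

```text
t: 25.12
tool_pos: [0.4342, -0.1284, 0.075]
orientation: [-0.0, -0.079, 0.997, -0.0]
ft_force: [-4.4, -3.2, 2.6]
opening: 0.256
finger_force: 60.7
```

```bash
python3 now.py
python3 - <<'E'
from h import *
cv2.imwrite("pics/end.png",np.hstack([cv2.resize(r.camera("scene")[80:340,130:480],(400,300)),cv2.resize(r.camera("wrist"),(400,300))]))
E
```

```text
[ 0.43416365 -0.12844222  0.07498081] angle 254.9047772968056 [-4.4 -3.2  2.6] 0.0021643182069012046 60.65920943823585 25.125
```

View pics/end.png

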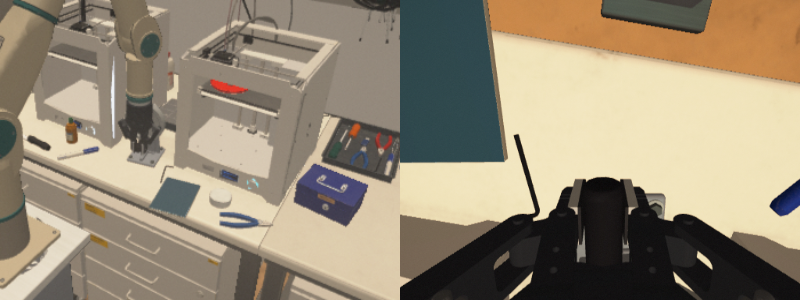

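The wrist view shows the handle at (603,220) firmly between the pads, and the scene view shows the notepad, tin, bottle, marker and cutters still in place. The wheel is at rest, so I'm handing in.

```bash
python3 -c "
from workcell import r
print(r.hand_in())"
```

```text
the job is handed in; nothing more can be done
None
```

I carried the handle once round the wheel, felt the heavy side (fit good to about 2°), and turned it straight down. I handed in at about 25 s, still gripping the handle with the wheel at rest and nothing else touched.

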